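# Seat the sign blank in the corner of the engraver tray

### The arm

A 6-joint arm with a two-finger parallel gripper is mounted at the origin on the work surface. World frame = base frame: x ahead of the robot, y to its left, z up, the work surface at z = 0. Lengths are in m, angles in rad, forces in N, time in s.
With the tool pointing down it reaches from about 0.35 to 0.775 m from the base axis. Payload 5.5 kg.
Tool frame: the origin (TCP) lies on the centre line of the jaws, within the pads' length; the fingertips stand 11 mm ahead of it and the grasp point (between the pads) lies 8 mm behind it (env.tip_reach is the distance from the TCP to the fingertips, in m); z points along the fingers, x is the direction in which the jaws open and shut, and the axes are right-handed (so a half turn about z gives the same grasp; the last joint's range is limited). The gripper opens to 85 mm and grips with 20 to 120 N. Pads are 22 mm wide; open, the fingers measure 114 mm over their backs; the gripper's body (76 mm by 85 mm) begins 54 mm behind the grasp point. The pads swing forward as they close: fully open they stand 13 mm farther back than shut.
Start: joints at [1.101, 0.313, 0.046, 1.304, 0, 1.431], TCP at [0.186, 0.544, 0.205] pointing down, gripper open.
Joint ranges: [-2.76, 2.76], [-0.86, 1.69], [-1.03, 1.26], [-2.2, 2.34], [-1.47, 1.5], [-3.14, 3.14]. Speed limits (rad/s): [2.57, 2.57, 3.14, 3.14, 3.14, 3.14].

### API

Orientations are given as a unit quaternion [w, x, y, z].
In Python, from workcell import env gives the robot as it stands.
- The arm moves only by the tool carry_out, never from a script. Its argument "moves" is one flat list of numbers, 7 for each row, row after row: the gripper command: -1 is shut, 1 is fully open, values between are in proportion, then the shift along the tool's x, y, z in m, then the turn, a rotation vector about the tool's x, y, z in degrees. A call has exactly 5 rows; each row shifts and turns the pose as measured when the row begins, along the tool's axes as they then stand; what a row does not reach is not made up. A row lasts 1/8 s, in which the tool goes at most 62.5 mm and 10.7 degrees, less where a joint would pass 70% of its speed; a pose out of reach is approached as far as the arm can. A call is refused whole if a number of a shift passes 0.0625 or a number of a turn 10.7, either way. A call with a gripper value outside its range is refused whole. The fingers move at their own pace and stop on an object; "squeeze" is the grip in N (left out, the last holds). Time passes only in rows, so rows that do not move let the fingers close, or fill a call up. It gives the time, the measured TCP pose, the force and the opening at its end, in the units of the state.
- env.get_state(): the state, without advancing time (a new reading comes with each control period).
- env.read_camera(name): name is "side" or "top"; returns the picture (420x560x3 uint8, red, green, blue); there is no depth.
- env.calibration(name): a dict with "camera_matrix" (3x3 intrinsics, pixels), "rvec" (rotation vector, rad) and "tvec" (3), from world to camera coordinates, as OpenCV has them. Camera axes: x right, y down, z forward; pixel columns grow to the right and rows downward; lengths in m; the calibration is good to about 2 mm. A picture is of the moment at which its call begins. calibration takes no time and is no camera call.
- env.hand_in(): hands the job in, once; it reports no verdict.
The state is a dict: "clock": time; "joint_pos": joint angles; "qvel": joint speeds; "tau": joint torques, N m; "tcp_pos": TCP position; "orientation": TCP orientation; "wrist_force": force on the tool from outside, world axes, zero at the start; "ft_torque": the same for the moment, N m; "finger_gap": finger opening in m.
Only numpy, scipy, OpenCV 4.12 (cv2) and the standard library are available. Lean on these libraries where they do the work, as an engineer would, in place of code of your own. Each camera call takes 0.05 s, during which the arm holds its last target. There are 200 camera calls.

### The job

Get the small door-sign blank ready for engraving: with the fingertips push its long edge up against the long steel rule of the honeycomb tray, then slide it along the rule, keeping it against the rule, until its end is home against the short rule and it sits square in the corner. Only push it, gently: do not lift it or tip it up, and leave the pinned plywood sheet and the other things where they are.

Things in the scene. Friction and masses are not known exactly. Their poses are not given: they have to be found in the camera images.
- blank: The door-sign blank: plain brown hardwood block 38 x 64 x 15 mm (20 to 40 g), a small dark screw hole near each end, lying flat and loose on the tray, short of the corner. It slides easily on bed and rules (friction about 0.3). Origin: centre of its underside. x across it (38 mm), y along it (64 mm), z up. It starts with its long side within 0.5 rad of the long rule; either way round is the same
- tray: The engraver's honeycomb tray, fixed on the bench: 300 (x) x 420 (y) x 22 mm, turned up to 0.25 rad. Origin: centre of its underside, on the bench; its bed (top) is flat to slide on, 22 mm above the bench. Its x axis points across it, away from the robot, to the long rule; its y axis runs along the long rule to the short rule. The two rules are screwed on and meet at a right angle
- long_rule (a point): Middle of the long steel rule's inner face, at bed level (x = +105 mm of the tray); axes as the tray. The rule is 25 mm wide, 388 mm long, runs along y and stands 12 mm above the bed. The lane beside it is empty for 88 mm up to the sheet; the heads of two of the sheet's pins (12 mm across, 6 mm above the bed) leave 79 mm of it
- short_rule (a point): Middle of the short steel rule's inner face, at bed level (y = +165 mm of the tray); axes as the tray. The rule is 25 mm wide, 243 mm long, runs along x and stands 12 mm above the bed
- corner (a point): The inner corner where the two rules meet, at bed level (22 mm above the bench); its axes are those of the tray. The bed lies to its -x and -y. With the blank home, the centre of its underside is at x = -19 mm, y = -32 mm from here
- sheet: Thin plywood sheet 150 x 100 x 3 mm lying on the tray beside the corner, held by six white plastic pins; its centre is at x = -58, y = +112 mm of the tray. Leave alone. Origin: centre of its underside
- disc: Round wooden key-tag blank, 36 mm across, 5 mm thick, lying on the tray along the edge nearest the robot. Leave alone. Origin: centre of its underside
- gauge: Focus gauge: upright stepped aluminium cylinder, 22 mm across, 45 mm tall, standing on the tray along the edge nearest the robot. Leave alone. Origin: centre of its underside
- bar: Clear acrylic strip 110 x 22 x 5 mm lying on the tray along its edge farthest from the corner. Leave alone. Origin: centre of its underside, x along it
- reel: Solder reel on the bench right of the tray, 58 mm across, 28 mm high. Leave alone. Origin: centre of its underside
- stripper: Yellow and black wire stripper, 230 mm long, 18 mm high, on the bench left of the tray. Leave alone. Origin: on the bench, near its middle
- screwdriver: Red-handled screwdriver, 170 mm long, on the bench left of the tray. Leave alone. Origin: on the bench, along its length
- batteries: Black open battery holder with three cells, 58 x 62 x 17 mm, on the bench right of the tray. Leave alone. Origin: centre of its underside
Not all that is in view belongs to the job. Of the things like the blank, leave any that is red; of the rest the larger one is meant.

How it is judged:
By the outcome, as a careful person would: the job done as asked, in the order asked, and still so for the second after the job is handed in, with the robot touching nothing.
It also fails if it takes over 54 s, if anything falls off the work surface, if the arm or the gripper's body presses on something with over 40 N, if the wrist force passes 120 N, or if a joint passes its speed limit or range.

## Working session

There is one attempt and no reset: what is moved stays moved. The work goes in short steps, Python scripts to look and compute and a tool call to move; the robot and the scene stay as the last step left them, time stands still between calls to the robot, and variables do not carry over. Pictures are saved under pics/ and viewed, about 8 in all and at most 12, crops included, and the job is handed in when it is done.

Besides the shell and the picture viewer there is one more tool, called after "Call:" by a JSON object that holds its "name" and its "arguments". carry_out: Moves the arm, as the interface text tells. Its arguments: {"type":"object","properties":{"moves":{"type":"array"},"squeeze":{"type":"number"}},"required":["moves"]}

```bash
mkdir -p pics; ls; cat > h.py <<'E'
import numpy as np,cv2
from scipy.spatial.transform import Rotation as R
from workcell import env
def snap(n,f):
    im=env.read_camera(n)[:,:,::-1].copy(); cv2.imwrite(f,im); return im
def world(n,px,z):
    c=env.calibration(n);K=np.array(c["camera_matrix"]);Rm=cv2.Rodrigues(np.array(c["rvec"],float))[0];t=np.array(c["tvec"],float).ravel()
    px=np.atleast_2d(px).astype(float); z=np.broadcast_to(z,len(px))
    d=(np.c_[px,np.ones(len(px))]@np.linalg.inv(K).T)@Rm; o=-Rm.T@t
    return o+d*((z-o[2])/d[:,2])[:,None]
def proj(n,P):
    c=env.calibration(n)
    return cv2.projectPoints(np.array(P,float),np.array(c["rvec"],float),np.array(c["tvec"],float),np.array(c["camera_matrix"],float),None)[0][:,0]
E
python3 - <<'E'
from h import *
a=snap("top","pics/top0.png"); b=snap("side","pics/side0.png")
s=env.get_state(); print(s, env.tip_reach)
for n in("top","side"):
    c=env.calibration(n); print(n, -cv2.Rodrigues(np.array(c["rvec"]))[0].T@np.array(c["tvec"]).ravel())
E
```

```text
pics
{'clock': 0.1, 'joint_pos': array([1.10144298e+00, 3.13956405e-01, 4.51019003e-02, 1.30360394e+00,
       3.03886715e-05, 1.43118761e+00]), 'qvel': array([-9.73942578e-04, -1.16123799e-03,  4.28728152e-03,  1.69526857e-05,
        3.60123723e-04,  4.23423907e-04]), 'tau': array([ 3.97149284e-03, -4.81729531e+01,  2.99241775e+01,  1.28428568e-02,
       -1.25929146e-04, -2.80378259e-05]), 'tcp_pos': array([0.18596424, 0.54357489, 0.20388419]), 'orientation': array([ 3.70971548e-04,  8.13572534e-01,  5.81462846e-01, -7.43823088e-04]), 'wrist_force': array([-0.95268304, -0.88673883, -0.00670456]), 'ft_torque': array([-0.08179301,  0.04813633, -0.04596932]), 'finger_gap': 0.08538549029188289} 0.011
top [3.81553828e-01 9.73711240e-05 1.08000142e+00]
side [ 0.29508768 -0.8354108   0.76726184]
```

View pics/top0.png

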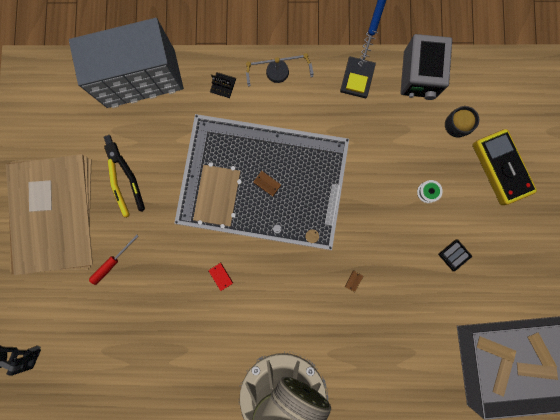

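View pics/side0.png

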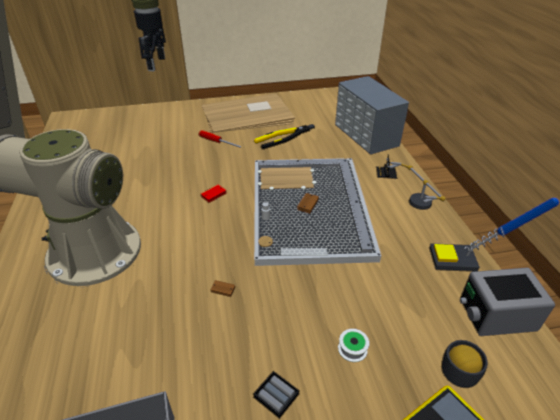

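Top view: tray at about (180–347, 117–247), blank at (267,183), corner at the upper left (~(205,128)). The side view agrees. The small brown decoy at (354,281) and the red one at (220,277) are off the tray. Next I'll enlarge the tray.

```bash
python3 - <<'E'
from h import *
a=cv2.imread("pics/top0.png"); c=a[112:232,170:330]
cv2.imwrite("pics/c0.png",cv2.resize(c,None,fx=5,fy=5,interpolation=cv2.INTER_CUBIC))
E
```

```text
(no output)
```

View pics/c0.png

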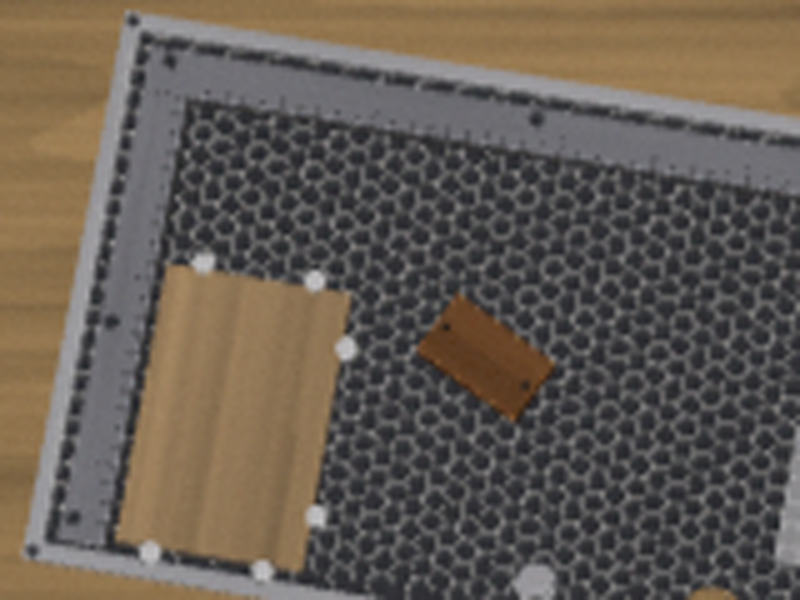

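The crop shows the rules' inner edges meeting at (185,99), and the long rule edge running to (800,190). The short rule edge runs to (107,545). The blank's top corners are (460,293), (554,367), (515,421) and (417,350).

```bash
cat >> h.py <<'E'
def full(p,o=(170,112),k=5): return np.array(o)+(np.array(p,float)+.5)/k-.5
E
python3 - <<'E'
from h import *
w=lambda p,z: world("top",full(p),z)
r=w([(185,99),(800,190),(107,545)],.034); print(r)
d=r[1]-r[0]; e=r[2]-r[0]
print("tray yaw from long",np.degrees(np.arctan2(-d[1],-d[0]))+90, "short",np.degrees(np.arctan2(-e[1],-e[0])))
t=w([(130,13),(28,550)],.022);print("tray short outer",np.linalg.norm(t[0]-t[1]),t)
b=w([(460,293),(554,367),(515,421),(417,350)],.037);print(b,[np.linalg.norm(b[i]-b[i-1]) for i in range(4)])
c=b.mean(0);l=b[0]-b[1]+b[3]-b[2];print(c,"blank long yaw",np.degrees(np.arctan2(l[1],l[0]))-90)
th=np.radians(np.degrees(np.arctan2(-d[1],-d[0]))+90)
for nm,p in zip(["c","b0","b1","b2","b3"],[c,*b]):
    v=p-r[0]; print(nm, 1e3*np.array([np.cos(th)*v[0]+np.sin(th)*v[1], -np.sin(th)*v[0]+np.cos(th)*v[1]]))
E
```

```text
[[ 0.68954625  0.20605489  0.034     ]
 [ 0.64120418 -0.11974167  0.034     ]
 [ 0.45188998  0.24156622  0.034     ]]
tray yaw from long 171.55996669796315 short -8.498435587360335
tray short outer 0.29439407106416543 [[0.74045743 0.23924776 0.022     ]
 [0.44981454 0.28609411 0.022     ]]
[[0.58505215 0.05861476 0.037     ]
 [0.54610092 0.00912784 0.037     ]
 [0.5176144  0.02926395 0.037     ]
 [0.55477616 0.08080631 0.037     ]] [np.float64(0.03753798130208889), np.float64(0.06297740429353535), np.float64(0.03488473846280103), np.float64(0.0635422021629367)]
[0.55088591 0.04445322 0.037     ] blank long yaw -36.993477122587855
c [113.43970038 180.20329061]
b0 [ 81.72203029 161.18039227]
b1 [112.98801198 215.84840705]
b2 [144.12148713 200.11145363]
b3 [114.92727214 143.67290947]
```

Call:
{"name": "carry_out", "arguments": {"moves": [-0.5, 0, 0, 0, 0, 0, -10.4, -0.5, -0.045, 0.038, 0, 0, 0, 0, -0.5, -0.045, 0.038, 0, 0, 0, 0, -0.5, -0.045, 0.038, 0, 0, 0, 0, -0.5, -0.045, 0.038, 0, 0, 0, 0]}}

```text
clock: 0.72
tcp_pos: [0.3118, 0.3412, 0.201]
orientation: [0.001, 0.753, 0.658, -0.002]
wrist_force: [0.5, 0.8, -0.2]
finger_gap: 0.0212
```

Call:
{"name": "carry_out", "arguments": {"moves": [-0.5, -0.045, 0.038, 0, 0, 0, 0, -0.5, -0.045, 0.038, 0, 0, 0, 0, -0.5, -0.045, 0.038, 0, 0, 0, 0, -0.5, -0.045, 0.038, 0, 0, 0, 0, -0.5, 0, 0, 0, 0, 0, 0]}}

```text
clock: 1.35
tcp_pos: [0.4426, 0.1323, 0.2003]
orientation: [0.001, 0.755, 0.656, -0.003]
wrist_force: [0.2, -0.2, -0.6]
finger_gap: 0.0212
```

```bash
cat >> h.py <<'E'
C=np.array([.6895,.2061]); TH=np.radians(-8.44)
def tr(p):
    v=np.array(p)[:2]-C; return 1e3*np.array([np.cos(TH)*v[0]+np.sin(TH)*v[1],-np.sin(TH)*v[0]+np.cos(TH)*v[1]])
def st():
    s=env.get_state(); q=s["orientation"]; M=R.from_quat([*q[1:],q[0]]).as_matrix()
    print("t",s["clock"],"tray",tr(s["tcp_pos"]).round(1),"z",round(1e3*s["tcp_pos"][2],1),"toolx ang",np.degrees(np.arctan2(M[1,0],M[0,0])).round(2),"tilt",(M[:2,2]).round(4),"F",s["wrist_force"].round(1),"gap",round(1e3*s["finger_gap"],1))
E
python3 -c "from h import *;st()"
```

```text
t 1.35 tray [-233.4 -109.3] z 200.3 toolx ang 82.03 tilt [-0.003  -0.0049] F [ 0.2 -0.2 -0.6] gap 21.2
```

Call:
{"name": "carry_out", "arguments": {"moves": [-0.5, -0.04, 0.034, 0, 0, 0, 0.5, -0.5, -0.037, 0.032, 0.03, 0, 0, 0, -0.5, 0, 0, 0.045, 0, 0, 0, -0.5, 0, 0, 0.045, 0, 0, 0, -0.5, 0, 0, 0, 0, 0, 0]}}

```text
clock: 1.98
tcp_pos: [0.4964, 0.0473, 0.0773]
orientation: [-0.0, 0.756, 0.654, -0.002]
wrist_force: [0.1, -0.3, 0.4]
finger_gap: 0.0214
```

```bash
python3 - <<'E'
from h import *
st(); a=snap("top","pics/t1.png"); b=snap("side","pics/s1.png")
c=np.hstack([cv2.resize(a[110:250,190:330],None,fx=2.8,fy=2.8,interpolation=2),cv2.resize(b[150:290,245:385],None,fx=2.8,fy=2.8,interpolation=2)])
cv2.imwrite("pics/m1.png",c)
E
```

```text
t 1.975 tray [-167.7 -185.4] z 77.3 toolx ang 81.69 tilt [-0.0041 -0.0026] F [ 0.1 -0.3  0.4] gap 21.4
```

View pics/m1.png

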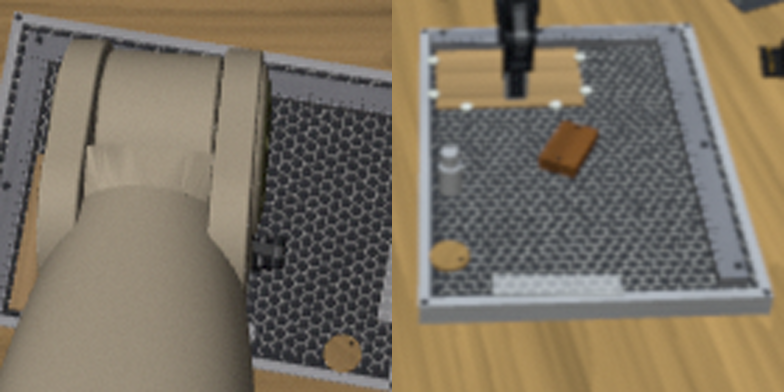

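The right half (side view) shows the gripper hanging clear, between the robot side and the blank at (569,148). The left half shows the arm hiding the blank from the top camera. Next I descend and begin the push.

Call:
{"name": "carry_out", "arguments": {"moves": [-0.5, 0, 0, 0.02, 0, 0, 0, -0.5, 0, 0, 0.018, 0, 0, 0, -0.5, 0, 0, 0, 0, 0, 0, -0.5, 0, 0.01, 0, 0, 0, 0, -0.5, 0, 0.01, 0, 0, 0, 0]}}

```text
clock: 2.7
tcp_pos: [0.5287, 0.0464, 0.0541]
orientation: [0.008, 0.755, 0.656, 0.007]
wrist_force: [0.2, 0.3, 0.1]
finger_gap: 0.0212
```

```bash
python3 -c "from h import *;st()"
```

```text
t 2.7 tray [-135.6 -181.6] z 54.1 toolx ang 81.96 tilt [ 0.0209 -0.0038] F [0.2 0.3 0.1] gap 21.2
```

Call:
{"name": "carry_out", "arguments": {"moves": [-0.5, 0, -0.01, -0.005, 0, 0, 0, -0.5, 0, 0, 0, 0, 0, 0, -0.5, 0, 0, 0, 0, 0, 0, -0.5, 0, 0, 0, 0, 0, 0, -0.5, 0, 0, 0, 0, 0, 0]}}

```text
clock: 3.32
tcp_pos: [0.5194, 0.0477, 0.0605]
orientation: [0.009, 0.755, 0.656, 0.007]
wrist_force: [-0.7, -0.1, 0.8]
finger_gap: 0.0214
```

```bash
python3 -c "
from h import *;st();s=env.get_state();print(s['qvel'].round(3),s['joint_pos'].round(3),s['wrist_force'])
cv2.imwrite('pics/m2.png',cv2.resize(snap('side','pics/s2.png')[150:290,245:385],None,fx=4,fy=4,interpolation=2))"
```

```text
t 3.325 tray [-145.  -181.7] z 60.5 toolx ang 81.94 tilt [ 0.0226 -0.0039] F [-0.7 -0.1  0.8] gap 21.4
[ 0.001  0.001 -0.002  0.     0.001 -0.001] [-0.061  0.284 -0.366  0.899 -0.002  0.08 ] [-0.67414072 -0.0503681   0.76236545]
```

View pics/m2.png

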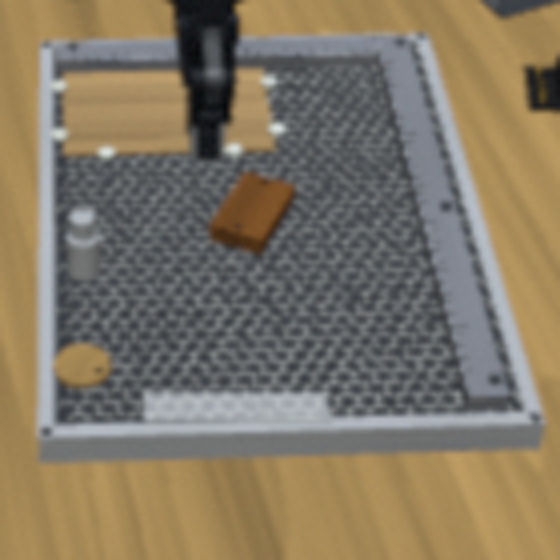

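The side crop shows the blank untouched at (250,212). The fingers are still above it and did not lower as far as asked. I'll back off and check the tip position against its projection.

Call:
{"name": "carry_out", "arguments": {"moves": [-0.5, 0, -0.012, 0, 1.3, 0, 0.3, -0.5, 0, -0.012, 0, 0, 0, 0, -0.5, 0, 0, 0, 0, 0, 0, -0.5, 0, 0, 0.006, 0, 0, 0, -0.5, 0, 0, 0, 0, 0, 0]}}

```text
clock: 4.0
tcp_pos: [0.4931, 0.0514, 0.0535]
orientation: [-0.001, 0.757, 0.654, -0.001]
wrist_force: [0.7, -0.7, 0.1]
finger_gap: 0.0213
```

```bash
python3 -c "
from h import *;st();print(proj('side',[[.5194,.0477,.0495],[.551,.0445,.037]]))"
```

```text
t 4.0 tray [-171.5 -181.8] z 53.5 toolx ang 81.62 tilt [-0.0025 -0.0004] F [ 0.7 -0.7  0.1] gap 21.3
[[295.43204211 197.56043666]
 [307.09227062 200.51460331]]
```

```bash
python3 -c "
from h import *
print(proj('side',[[.4964,.0473,.066],[.4964,.0473,.086],[.5194,.0477,.0495],[.5194,.0477,.0695],[.4931,.0514,.0425],[.4931,.0514,.0625]]))
cv2.imwrite('pics/m3.png',cv2.resize(snap('side','pics/s3.png')[120:220,245:345],None,fx=6,fy=6,interpolation=2))"
```

```text
[[287.07018631 193.77688994]
 [287.1719563  187.66782228]
 [295.43204211 197.56043666]
 [295.62629327 191.57030046]
 [285.41367635 199.98998655]
 [285.49536088 194.04438564]]
```

View pics/m3.png

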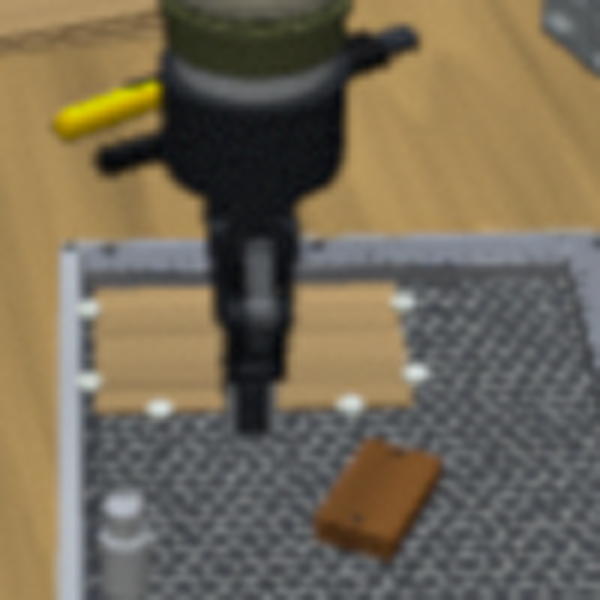

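```bash
python3 -c "
from h import *
e=np.array([.14,.99,0])
for nm,p in (('start',[.186,.5436,.204]),('now',[.4931,.0514,.0535])):
  p=np.array(p)
  for d in (-.03,0,.03): print(nm,d,proj('side',[p+e*d-[0,0,.011],p+e*d,p+e*d+[0,0,.02],p+e*d+[0,0,.054]]).round(1).tolist())
a=cv2.imread('pics/side0.png')[0:100,100:200];b=cv2.imread('pics/top0.png')[330:400,0:70]
cv2.imwrite('pics/m4.png',np.hstack([cv2.resize(a,(400,400),interpolation=2),cv2.resize(b,(400,400),interpolation=2)]))
"
```

```text
start -0.03 [[157.6, 84.1], [157.0, 80.8], [155.8, 74.6], [153.8, 63.7]]
start 0 [[159.0, 80.2], [158.4, 76.9], [157.3, 70.7], [155.4, 60.0]]
start 0.03 [[160.4, 76.4], [159.9, 73.1], [158.8, 67.0], [156.9, 56.4]]
now -0.03 [[286.2, 207.2], [286.3, 203.9], [286.4, 197.8], [286.5, 187.2]]
now 0 [[285.4, 200.0], [285.5, 196.7], [285.5, 190.7], [285.7, 180.2]]
now 0.03 [[284.6, 193.1], [284.7, 189.9], [284.7, 183.9], [284.9, 173.4]]
```

View pics/m4.png

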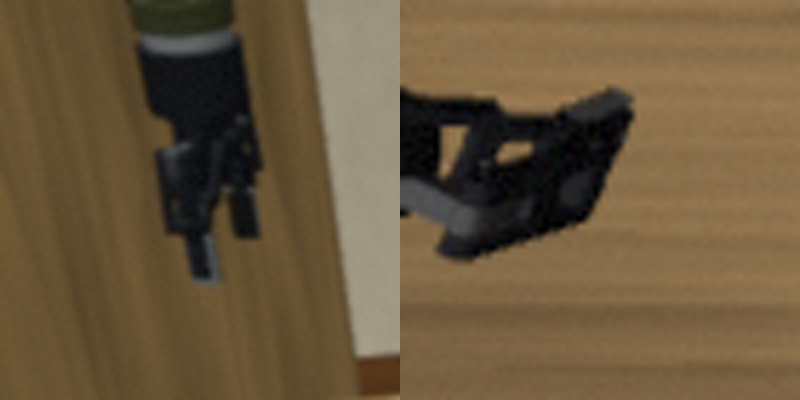

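```bash
python3 -c "
from h import *
p=np.array([.186,.5436,.204]);ex=np.array([np.cos(np.radians(71.1)),np.sin(np.radians(71.1)),0]);ey=np.array([ex[1],-ex[0],0])
print('pads at z+10',proj('top',[p+ex*a+ey*b+[0,0,.01] for a in(-.05,.05) for b in(-.011,.011)]).round(1).tolist())
print('body z+60',proj('top',[p+ex*a+ey*b+[0,0,.06] for a in(-.04,.04) for b in(-.04,.04)]).round(1).tolist())
print('base',proj('side',[[0,0,0]]),proj('top',[[0,0,0]]))
"
```

```text
pads at z+10 [[46.0, 352.4], [49.9, 342.3], [2.8, 336.2], [6.7, 326.2]]
body z+60 [[21.2, 371.3], [36.3, 332.4], [-15.6, 357.4], [-0.2, 318.8]]
base [[ 93.93342293 250.82520922]] [[282.76116884 396.73055832]]
```

Crops: at the start the near fingertip was seen at about (151,70) in the side view, but the projection gives about (157,83). Now it is seen at (287,192) and expected at about (286,206). The reported TCP and the pictures disagree, so I'll probe the bed gently to get the tip height.

Call:
{"name": "carry_out", "arguments": {"moves": [-0.5, 0, 0, 0.005, 0, 0, 0, -0.5, 0, 0, 0, 0, 0, 0, -0.5, 0, 0, 0.005, 0, 0, 0, -0.5, 0, 0, 0, 0, 0, 0, -0.5, 0, 0, 0, 0, 0, 0]}}

```text
clock: 4.68
tcp_pos: [0.4939, 0.0513, 0.0429]
orientation: [-0.0, 0.757, 0.654, -0.001]
wrist_force: [-0.4, -0.2, 0.3]
finger_gap: 0.0215
```

```bash
python3 -c "
from h import *;st()
cv2.imwrite('pics/m5.png',np.hstack([cv2.resize(snap('side','pics/s5.png')[150:220,250:330],None,fx=5,fy=5,interpolation=2),cv2.resize(snap('top','pics/t5.png')[150:220,230:310],None,fx=5,fy=5,interpolation=2)]))"
```

```text
t 4.675 tray [-170.7 -181.8] z 42.9 toolx ang 81.61 tilt [-0.0018 -0.0004] F [-0.4 -0.2  0.3] gap 21.5
```

Call:
{"name": "carry_out", "arguments": {"moves": [-0.5, 0, 0, 0.004, 0, 0, 0, -0.5, 0, 0, 0, 0, 0, 0, -0.5, 0, 0, 0.003, 0, 0, 0, -0.5, 0, 0, 0, 0, 0, 0, -0.5, 0, 0, 0, 0, 0, 0]}}

```text
clock: 5.4
tcp_pos: [0.494, 0.0513, 0.0355]
orientation: [-0.0, 0.757, 0.654, -0.001]
wrist_force: [0.9, 0.1, -0.1]
finger_gap: 0.0212
```

```bash
python3 -c "
from h import *;st()"
```

```text
t 5.4 tray [-170.7 -181.8] z 35.5 toolx ang 81.61 tilt [-0.0015 -0.0005] F [ 0.9  0.1 -0.1] gap 21.2
```

Call:
{"name": "carry_out", "arguments": {"moves": [-0.5, 0, 0, 0.002, 0, 0, 0, -0.5, 0, 0, 0, 0, 0, 0, -0.5, 0, 0, 0.0015, 0, 0, 0, -0.5, 0, 0, 0, 0, 0, 0, -0.5, 0, 0, 0, 0, 0, 0]}}

```text
clock: 6.02
tcp_pos: [0.494, 0.0513, 0.0319]
orientation: [-0.0, 0.757, 0.654, -0.001]
wrist_force: [0.6, -0.0, 1.0]
finger_gap: 0.0214
```

```bash
python3 -c "
from h import *;st()
cv2.imwrite('pics/m6.png',np.hstack([cv2.resize(snap('side','pics/s6.png')[150:220,250:330],None,fx=5,fy=5,interpolation=2),cv2.resize(snap('top','pics/t6.png')[140:220,230:310],(350,350),interpolation=2)]))"
```

```text
t 6.025 tray [-170.6 -181.8] z 31.9 toolx ang 81.62 tilt [-0.0014 -0.0005] F [ 0.6 -0.   1. ] gap 21.4
```

View pics/m6.png

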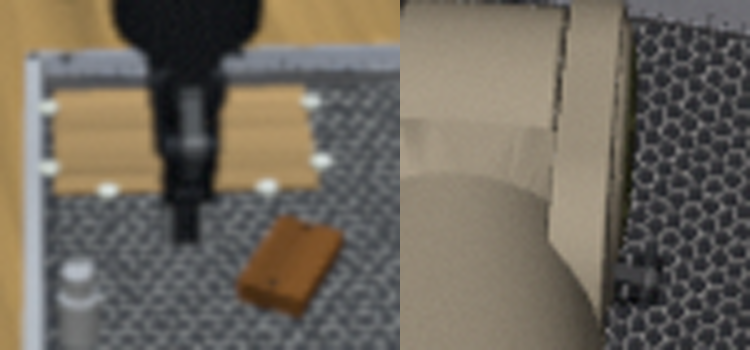

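The crop shows the fingertip at about (287,198), still well above the row where bed contact would be. There is no contact force yet, so I keep probing.

Call:
{"name": "carry_out", "arguments": {"moves": [-0.5, 0, 0, 0.002, 0, 0, 0, -0.5, 0, 0, 0, 0, 0, 0, -0.5, 0, 0, 0.002, 0, 0, 0, -0.5, 0, 0, 0, 0, 0, 0, -0.5, 0, 0, 0, 0, 0, 0]}}

```text
clock: 6.75
tcp_pos: [0.494, 0.0513, 0.0276]
orientation: [-0.0, 0.757, 0.654, -0.001]
wrist_force: [-0.4, 0.1, 0.3]
finger_gap: 0.0211
```

```bash
python3 -c "
from h import *;st();print(env.get_state()['ft_torque'])
a=cv2.imread('pics/t6.png')
print(proj('top',[[.494,.0513,.0319],[.494,.0513,.08],[.494,.0513,.13],[.488,.0088,.08],[.488,.0088,.13]]).round(1).tolist())"
```

```text
t 6.75 tray [-170.6 -181.8] z 27.6 toolx ang 81.61 tilt [-0.0014 -0.0004] F [-0.4  0.1  0.3] gap 21.1
[ 0.0356246  -0.01995553  0.01455534]
[[264.1, 205.0], [263.2, 202.9], [262.2, 200.6], [280.3, 205.4], [280.1, 203.2]]
```

Still no contact at TCP z 27.6 mm, and the pictures say the tips are really about 40 mm higher. Each row starts from the measured pose, so pressing force can't build up. I continue in small steps.

Call:
{"name": "carry_out", "arguments": {"moves": [-0.5, 0, 0, 0.003, 0, 0, 0, -0.5, 0, 0, 0.003, 0, 0, 0, -0.5, 0, 0, 0.003, 0, 0, 0, -0.5, 0, 0, 0.003, 0, 0, 0, -0.5, 0, 0, 0, 0, 0, 0]}}

```text
clock: 7.38
tcp_pos: [0.4938, 0.0513, 0.0145]
orientation: [-0.0, 0.757, 0.654, -0.001]
wrist_force: [0.0, -0.5, 0.5]
finger_gap: 0.0212
```

```bash
python3 -c "
from h import *;st()
a=snap('side','pics/s7.png');b=cv2.imread('pics/s3.png')
cv2.imwrite('pics/m7.png',np.hstack([cv2.resize(x[160:220,260:330],None,fx=5.5,fy=5.5,interpolation=2) for x in (b,a)]))"
```

```text
t 7.375 tray [-170.9 -181.8] z 14.5 toolx ang 81.62 tilt [-0.0018 -0.0004] F [ 0.  -0.5  0.5] gap 21.2
```

View pics/m7.png

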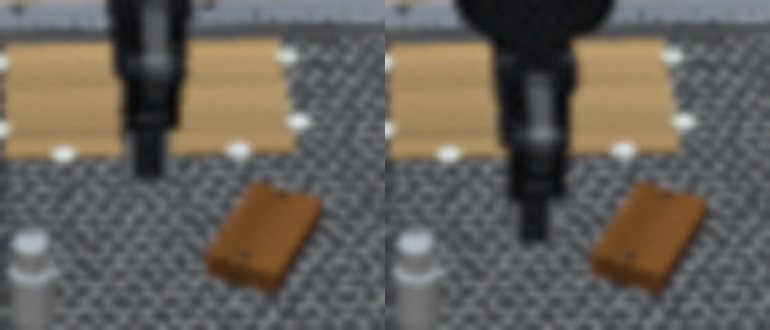

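The two crops show the tip going from row 178 to row 241. It is clearly above the bed although the reported z says below it, so tcp z carries an offset. I continue down to contact.

Call:
{"name": "carry_out", "arguments": {"moves": [-0.5, 0, 0, 0.003, 0, 0, 0, -0.5, 0, 0, 0.003, 0, 0, 0, -0.5, 0, 0, 0.003, 0, 0, 0, -0.5, 0, 0, 0.003, 0, 0, 0, -0.5, 0, 0, 0, 0, 0, 0]}}

```text
clock: 8.05
tcp_pos: [0.494, 0.0513, 0.0019]
orientation: [-0.0, 0.757, 0.654, -0.001]
wrist_force: [-0.4, -0.6, -0.4]
finger_gap: 0.0215
```

```bash
python3 -c "
from h import *;st()"
```

```text
t 8.05 tray [-170.7 -181.8] z 1.9 toolx ang 81.62 tilt [-0.0013 -0.0005] F [-0.4 -0.6 -0.4] gap 21.5
```

Call:
{"name": "carry_out", "arguments": {"moves": [-0.5, 0, 0, 0.002, 0, 0, 0, -0.5, 0, 0, 0.002, 0, 0, 0, -0.5, 0, 0, 0.002, 0, 0, 0, -0.5, 0, 0, 0.002, 0, 0, 0, -0.5, 0, 0, 0, 0, 0, 0]}}

```text
clock: 8.68
tcp_pos: [0.4946, 0.0513, -0.004]
orientation: [0.0, 0.757, 0.654, -0.0]
wrist_force: [1.0, -0.5, 0.1]
finger_gap: 0.0213
```

Call:
{"name": "carry_out", "arguments": {"moves": [-0.5, 0, 0, 0.002, 0, 0, 0, -0.5, 0, 0, 0.002, 0, 0, 0, -0.5, 0, 0, 0.002, 0, 0, 0, -0.5, 0, 0, 0.002, 0, 0, 0, -0.5, 0, 0, 0, 0, 0, 0]}}

```text
clock: 9.3
tcp_pos: [0.4953, 0.0512, -0.004]
orientation: [0.002, 0.757, 0.654, 0.001]
wrist_force: [0.7, 0.3, -0.7]
finger_gap: 0.0211
```

```bash
python3 -c "
from h import *;st();print(env.get_state()['joint_pos'])
a=snap('side','pics/s8.png')
cv2.imwrite('pics/m8.png',np.hstack([cv2.resize(a[170:220,260:330],None,fx=5.5,fy=5.5,interpolation=2)]))"
```

```text
t 9.3 tray [-169.4 -181.7] z -4.0 toolx ang 81.65 tilt [ 0.0049 -0.0017] F [ 0.7  0.3 -0.7] gap 21.1
[-0.05735946  0.33058068 -0.48599929  0.74922122 -0.00137528  0.08832875]
```

View pics/m8.png

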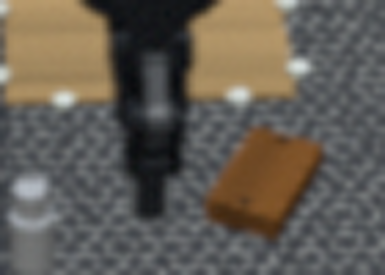

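The crop shows the tip bottom at (150,214), i.e. full-image (287,208.5), and the blank unmoved. The motion stopped at reported z = -4 mm, which I take as bed contact.

```bash
python3 -c "
from h import *
for z in (.022,.026,.030): w=world('side',[[287.2,208.4]],z)[0]; print(z,w,tr(w))
print(tr(world('side',[[260+240/5.5,170+183/5.5]],.037)[0]), 'blank top centre via side (expect -113,-180)')
# blank top corners in side crop
for p in ((262,130),(320,150),(272,220),(208,200)): print(tr(world('side',[[260+p[0]/5.5,170+p[1]/5.5]],.037)[0]))
"
```

```text
0.022 [0.49583152 0.04032212 0.022     ] [-167.23924368 -192.40795248]
0.026 [0.49475408 0.03562185 0.026     ] [-167.61514004 -197.21545867]
0.03 [0.49367664 0.03092158 0.03      ] [-167.9910364  -202.02296487]
[-123.63792268 -191.38662843] blank top centre via side (expect -113,-180)
[-108.74214537 -150.33123348]
[ -81.951674   -167.74777882]
[-111.1597374  -219.90910479]
[-140.17085044 -203.48374144]
```

xy agrees with the reading to within a few mm. Only z is biased, by about -37 mm. I lift 2 mm, level the tool, and push toward the long rule.

Call:
{"name": "carry_out", "arguments": {"moves": [-0.5, 0, 0, -0.002, 0.3, 0, 0, -0.5, 0, 0, 0, 0, 0, 0, -0.5, 0, 0.006, 0, 0, 0, 0, -0.5, 0, 0.006, 0, 0, 0, 0, -0.5, 0, 0.006, 0, 0, 0, 0]}}

```text
clock: 9.98
tcp_pos: [0.5136, 0.0485, -0.0035]
orientation: [-0.001, 0.757, 0.654, -0.001]
wrist_force: [0.5, -0.0, -0.7]
finger_gap: 0.0214
```

```bash
cat >> h.py <<'E'
def blank(show=False):
    "brown blank mask in side view -> min-area rect of region, mapped at z=.037"
    im=env.read_camera("side")[:,:,::-1]; h=cv2.cvtColor(im,cv2.COLOR_BGR2HSV)[150:290,245:385]
    b,g,r=[im[150:290,245:385,i].astype(int) for i in range(3)]
    m=((r-b>45)&(r<185)&(r-g>25)).astype(np.uint8)
    n,l,s,c=cv2.connectedComponentsWithStats(m)
    i=1+np.argmax(s[1:,4]); print("area",s[i,4],"centroid tray@.033",tr(world("side",[c[i]+[245,150]],.033)[0]).round(1))
    p=np.argwhere(l==i)[:,::-1]+[245,150]; w=np.array([tr(q) for q in world("side",p,.037)])
    print("extent x",w[:,0].min().round(1),w[:,0].max().round(1),"y",w[:,1].min().round(1),w[:,1].max().round(1),"rect",[np.round(v,1) for v in cv2.minAreaRect(w.astype(np.float32))])
E
python3 -c "
from h import *;st();blank()"
```

```text
t 9.975 tray [-150.8 -181.7] z -3.5 toolx ang 81.65 tilt [-0.0025 -0.0007] F [ 0.5 -0.  -0.7] gap 21.4
area 6683 centroid tray@.033 [ -94.4 -304.8]
extent x -281.0 150.4 y -490.9 80.9 rect [array([ -79.4, -207.7]), array([555.7, 432.3]), np.float64(87.1)]
```

Call:
{"name": "carry_out", "arguments": {"moves": [-0.5, 0, 0.006, -0.001, 0, 0, 0, -0.5, 0, 0.006, -0.001, 0, 0, 0, -0.5, 0, 0.006, 0, 0, 0, 0, -0.5, 0, 0.006, 0, 0, 0, 0, -0.5, 0, 0, 0, 0, 0, 0]}}

```text
clock: 10.65
tcp_pos: [0.5407, 0.0444, -0.0013]
orientation: [-0.0, 0.757, 0.654, -0.001]
wrist_force: [-0.7, 0.0, -0.1]
finger_gap: 0.0212
```

```bash
python3 - <<'E'
s=open('h.py').read()
s=s.replace('i=1+np.argmax(s[1:,4]);','''T=[tr(world("side",[q+[245,150]],.033)[0]) for q in c]
    i=max([j for j in range(1,n) if 40<s[j,4]<900 and -150<T[j][0]<5 and -260<T[j][1]<5 and not(T[j][0]<-78 and T[j][1]>-112)] or [0],key=lambda j:s[j,4]);''')
open('h.py','w').write(s)
from h import *;st();blank()
E
```

```text
t 10.65 tray [-123.5 -181.7] z -1.3 toolx ang 81.63 tilt [-0.001  -0.0009] F [-0.7  0.  -0.1] gap 21.2
area 195 centroid tray@.033 [ -90.2 -182.4]
extent x -110.6 -74.7 y -220.2 -148.5 rect [array([ -91.3, -184.6]), array([73.9, 34.5]), np.float64(84.0)]
```

The blank has turned nearly parallel and now rides against both tips, with its centre at about (-92,-182). I continue.

Call:
{"name": "carry_out", "arguments": {"moves": [-0.5, 0, 0.006, 0, 0, 0, 0, -0.5, 0, 0.006, 0, 0, 0, 0, -0.5, 0, 0.006, 0, 0, 0, 0, -0.5, 0, 0.006, 0, 0, 0, 0, -0.5, 0, 0.006, 0, 0, 0, 0]}}

```text
clock: 11.32
tcp_pos: [0.5712, 0.04, -0.0015]
orientation: [-0.0, 0.757, 0.654, -0.001]
wrist_force: [-0.5, 0.4, 0.1]
finger_gap: 0.0215
```

Call:
{"name": "carry_out", "arguments": {"moves": [-0.5, 0, 0.006, 0, 0, 0, 0, -0.5, 0, 0.006, 0, 0, 0, 0, -0.5, 0, 0.004, 0, 0, 0, 0, -0.5, 0, 0.004, 0, 0, 0, 0, -0.5, 0, 0, 0, 0, 0, 0]}}

```text
clock: 11.95
tcp_pos: [0.593, 0.0367, -0.0017]
orientation: [-0.0, 0.757, 0.654, -0.001]
wrist_force: [0.4, -0.5, 0.2]
finger_gap: 0.0218
```

```bash
python3 -c "
from h import *;st();blank()"
```

```text
t 11.95 tray [ -70.6 -181.7] z -1.7 toolx ang 81.64 tilt [-0.002  -0.0007] F [ 0.4 -0.5  0.2] gap 21.8
area 188 centroid tray@.033 [ -36.5 -183.9]
extent x -58.6 -21.6 y -220.1 -146.9 rect [array([ -37.4, -183.3]), array([75.3, 34.4]), np.float64(82.0)]
```

Call:
{"name": "carry_out", "arguments": {"moves": [-0.5, 0, 0.004, 0, 0, 0, 0, -0.5, 0, 0.004, 0, 0, 0, 0, -0.5, 0, 0.003, 0, 0, 0, 0, -0.5, 0, 0.002, 0, 0, 0, 0, -0.5, 0, 0.002, 0, 0, 0, 0]}}

```text
clock: 12.62
tcp_pos: [0.608, 0.0346, -0.0018]
orientation: [-0.001, 0.757, 0.654, -0.001]
wrist_force: [0.5, 0.1, 1.3]
finger_gap: 0.0216
```

```bash
python3 -c "
from h import *;st();blank()"
```

```text
t 12.625 tray [ -55.5 -181.6] z -1.8 toolx ang 81.65 tilt [-0.0028 -0.0007] F [0.5 0.1 1.3] gap 21.6
area 179 centroid tray@.033 [ -20.9 -183.8]
extent x -42.8 -6.5 y -220.6 -147.6 rect [array([ -21.4, -184.3]), array([75.4, 34.3]), np.float64(81.4)]
```

Call:
{"name": "carry_out", "arguments": {"moves": [-0.5, 0, 0.002, 0, 0, 0, 0, -0.5, 0, 0.002, 0, 0, 0, 0, -0.5, 0, 0.002, 0, 0, 0, 0, -0.5, 0, 0.002, 0, 0, 0, 0, -0.5, 0, 0.002, 0, 0, 0, 0]}}

```text
clock: 13.3
tcp_pos: [0.6131, 0.034, -0.0028]
orientation: [-0.004, 0.757, 0.654, -0.004]
wrist_force: [-5.5, 0.4, 2.4]
finger_gap: 0.0215
```

```bash
python3 -c "
from h import *;st();blank()"
```

```text
t 13.3 tray [ -50.3 -181.5] z -2.8 toolx ang 81.66 tilt [-0.0124  0.0006] F [-5.5  0.4  2.4] gap 21.5
area 166 centroid tray@.033 [ -15.8 -184.4]
extent x -37.6 -1.8 y -219.8 -148.0 rect [array([ -19.7, -183.9]), array([71.9, 35.5]), np.float64(89.7)]
```

Contact: the reaction is 5.5 N, motion has stopped, and the blank lies square along the long rule. I retreat, shut the fingers, and go round behind its -y end.

Call:
{"name": "carry_out", "arguments": {"moves": [-0.5, 0, -0.012, 0, -0.7, 0, 0, -0.5, 0, 0, -0.01, 0, 0, 0, -0.5, 0, 0, -0.02, 0, 0, 0, -0.5, 0, 0, -0.015, 0, 0, 0, -1, 0, 0, 0, 0, 0, 0]}}

```text
clock: 13.98
tcp_pos: [0.6049, 0.0351, 0.0459]
orientation: [0.002, 0.757, 0.654, 0.001]
wrist_force: [0.1, 0.5, 0.6]
finger_gap: 0.0041
```

```bash
python3 -c "
from h import *;st();blank()"
```

```text
t 13.975 tray [ -58.5 -181.6] z 45.9 toolx ang 81.64 tilt [ 0.0051 -0.0021] F [0.1 0.5 0.6] gap 4.1
area 224 centroid tray@.033 [ -19.1 -177.5]
extent x -38.4 -1.8 y -219.7 -146.7 rect [array([ -20.1, -183.3]), array([72.9, 36.5]), np.float64(89.7)]
```

Call:
{"name": "carry_out", "arguments": {"moves": [-1, -0.02, 0.01, 0, 0, 0, 0, -1, -0.02, 0.01, 0, 0, 0, 0, -1, -0.02, 0.01, 0, 0, 0, 0, -1, 0, 0, 0, 0, 0, 0, -1, 0, 0, 0, 0, 0, 0]}}

```text
clock: 14.65
tcp_pos: [0.6261, -0.0351, 0.0428]
orientation: [0.001, 0.758, 0.653, -0.0]
wrist_force: [-0.4, -0.5, -0.0]
finger_gap: 0.0001
```

```bash
python3 -c "
from h import *;st();blank()"
```

```text
t 14.65 tray [ -27.3 -247.9] z 42.8 toolx ang 81.48 tilt [ 0.0009 -0.002 ] F [-0.4 -0.5 -0. ] gap 0.1
area 90 centroid tray@.033 [ -29.8 -172.8]
extent x -38.4 -20.1 y -219.8 -146.7 rect [array([ -33., -183.]), array([73.5, 16.3]), np.float64(81.5)]
```

Call:
{"name": "carry_out", "arguments": {"moves": [-1, 0, 0.004, 0.01, 0, 0, 0, -1, 0, 0.003, 0.01, 0, 0, 0, -1, 0, 0, 0.01, 0, 0, 0, -1, 0, 0, 0.004, 0, 0, 0, -1, 0, 0, 0, 0, 0, 0]}}

```text
clock: 15.32
tcp_pos: [0.6323, -0.034, 0.0054]
orientation: [0.0, 0.757, 0.654, -0.001]
wrist_force: [-0.5, -0.2, -0.5]
finger_gap: -0.0001
```

```bash
python3 -c "
from h import *;st()"
```

```text
t 15.325 tray [ -21.3 -245.9] z 5.4 toolx ang 81.66 tilt [-0.0011 -0.0015] F [-0.5 -0.2 -0.5] gap -0.1
```

Call:
{"name": "carry_out", "arguments": {"moves": [-1, 0, 0, 0.002, 0, 0, 0, -1, 0.006, 0, 0, 0, 0, 0, -1, 0.006, 0, 0, 0, 0, 0, -1, 0.006, 0, 0, 0, 0, 0, -1, 0.006, 0, 0, 0, 0, 0]}}

```text
clock: 15.95
tcp_pos: [0.6368, -0.0089, 0.0045]
orientation: [0.001, 0.757, 0.654, -0.0]
wrist_force: [0.4, 0.2, 0.2]
finger_gap: -0.0002
```

Call:
{"name": "carry_out", "arguments": {"moves": [-1, 0.006, 0, 0, 0, 0, 0, -1, 0.006, 0, 0, 0, 0, 0, -1, 0.006, 0, 0, 0, 0, 0, -1, 0.006, 0, 0, 0, 0, 0, -1, 0, 0, 0, 0, 0, 0]}}

```text
clock: 16.58
tcp_pos: [0.6406, 0.0174, 0.0045]
orientation: [0.001, 0.756, 0.654, -0.0]
wrist_force: [-1.0, 0.2, -0.1]
finger_gap: -0.0001
```

```bash
python3 -c "
from h import *;st();blank()"
```

```text
t 16.575 tray [ -20.6 -193.8] z 4.5 toolx ang 81.71 tilt [ 0.001  -0.0017] F [-1.   0.2 -0.1] gap -0.1
area 74 centroid tray@.033 [ -31.1 -153.4]
extent x -39.0 -22.1 y -198.9 -128.5 rect [array([ -31.2, -164. ]), array([70.3, 16.4]), np.float64(87.1)]
```

```bash
python3 -c "
from h import *
a=snap('side','pics/s9.png');b=snap('top','pics/t9.png')
cv2.imwrite('pics/m9.png',np.hstack([cv2.resize(a[165:235,300:370],(400,400),interpolation=2),cv2.resize(b[120:190,210:280],(400,400),interpolation=2)]))"
```

```text
(no output)
```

View pics/m9.png

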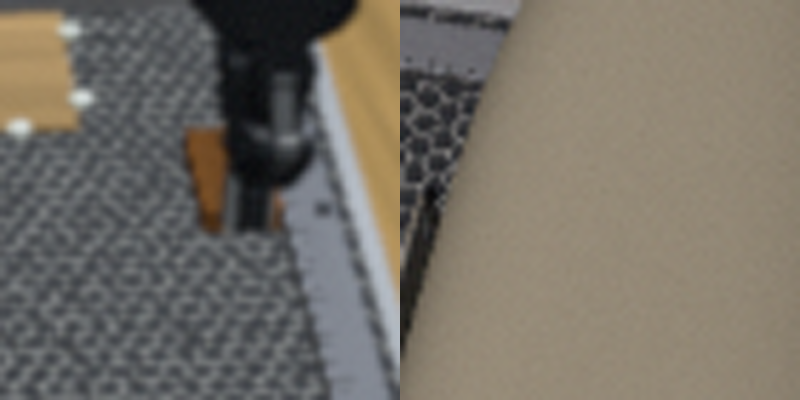

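The side crop shows the finger standing at bed level, centred behind the blank's near end, with blank showing on both sides of it. I continue along the rule.

Call:
{"name": "carry_out", "arguments": {"moves": [-1, 0.007, 0, 0, 0, 0, 0.1, -1, 0.007, 0, 0, 0, 0, 0, -1, 0.007, 0, 0, 0, 0, 0, -1, 0.007, 0, 0, 0, 0, 0, -1, 0.007, 0, 0, 0, 0, 0]}}

```text
clock: 17.35
tcp_pos: [0.6461, 0.053, 0.0045]
orientation: [0.001, 0.758, 0.653, -0.0]
wrist_force: [-0.3, -0.3, 0.2]
finger_gap: 0.0001
```

Call:
{"name": "carry_out", "arguments": {"moves": [-1, 0.007, 0, 0, 0, 0, 0, -1, 0.007, 0, 0, 0, 0, 0, -1, 0.007, 0, 0, 0, 0, 0, -1, 0.007, 0, 0, 0, 0, 0, -1, 0.007, 0, 0, 0, 0, 0]}}

```text
clock: 17.98
tcp_pos: [0.6516, 0.0904, 0.0044]
orientation: [0.001, 0.757, 0.653, -0.0]
wrist_force: [0.8, -0.0, -0.5]
finger_gap: -0.0
```

```bash
python3 -c "
from h import *;st();blank()"
```

```text
t 17.975 tray [ -20.5 -120. ] z 4.4 toolx ang 81.51 tilt [ 0.001  -0.0018] F [ 0.8 -0.  -0.5] gap -0.0
area 61 centroid tray@.033 [-31.  -77.3]
extent x -38.8 -23.1 y -123.9 -51.6 rect [array([-34. , -87.4]), array([72.7, 14.4]), np.float64(82.0)]
```

Call:
{"name": "carry_out", "arguments": {"moves": [-1, 0.007, 0, 0, 0, 0, 0, -1, 0.007, 0, 0, 0, 0, 0, -1, 0.007, 0, 0, 0, 0, 0, -1, 0.007, 0, 0, 0, 0, 0, -1, 0.007, 0, 0, 0, 0, 0]}}

```text
clock: 18.65
tcp_pos: [0.6571, 0.128, 0.0043]
orientation: [0.001, 0.757, 0.653, 0.0]
wrist_force: [0.4, 0.1, 0.6]
finger_gap: -0.0005
```

Call:
{"name": "carry_out", "arguments": {"moves": [-1, 0.003, 0, 0, 0, 0, 0, -1, 0.003, 0, 0, 0, 0, 0, -1, 0.002, 0, 0, 0, 0, 0, -1, 0.002, 0, 0, 0, 0, 0, -1, 0.002, 0, 0, 0, 0, 0]}}

```text
clock: 19.27
tcp_pos: [0.6581, 0.1379, 0.0043]
orientation: [0.002, 0.758, 0.652, -0.003]
wrist_force: [-2.2, -7.4, 2.3]
finger_gap: 0.0002
```

```bash
python3 -c "
from h import *;st();blank()"
```

```text
t 19.275 tray [-21.  -72.1] z 4.3 toolx ang 81.45 tilt [-0.0006 -0.007 ] F [-2.2 -7.4  2.3] gap 0.2
area 52 centroid tray@.033 [-31.6 -31.4]
extent x -38.9 -22.9 y -76.1 -9.6 rect [array([-33.4, -42.8]), array([67. , 14.8]), np.float64(82.2)]
```

A 7.4 N reaction from the short rule means the blank is home. I retreat, rise and clear the view.

Call:
{"name": "carry_out", "arguments": {"moves": [-1, -0.012, 0, 0, 0, 0, 0, -1, 0, 0, -0.02, 0, 0, 0, -1, 0, 0, -0.03, 0, 0, 0, -1, -0.05, -0.02, -0.03, 0, 0, 0, -1, -0.05, -0.03, 0, 0, 0, 0]}}

```text
clock: 19.95
tcp_pos: [0.5932, 0.0332, 0.086]
orientation: [0.003, 0.757, 0.654, -0.001]
wrist_force: [0.6, -0.6, -0.4]
finger_gap: -0.0001
```

Call:
{"name": "carry_out", "arguments": {"moves": [-1, -0.05, -0.03, 0, 0, 0, 0, -1, -0.05, -0.03, 0, 0, 0, 0, -1, -0.05, -0.03, 0, 0, 0, 0, -1, -0.05, -0.03, 0, 0, 0, 0, -1, 0, 0, 0, 0, 0, 0]}}

```text
clock: 20.58
tcp_pos: [0.4394, -0.1563, 0.0883]
orientation: [0.005, 0.759, 0.652, 0.001]
wrist_force: [0.1, 0.6, -0.2]
finger_gap: 0.0001
```

```bash
python3 -c "
from h import *;st();blank()
b=snap('top','pics/t10.png');a=cv2.imread('pics/side0.png')
s=snap('side','pics/s10.png')
cv2.imwrite('pics/m10.png',np.hstack([cv2.resize(b[115:175,190:250],(480,480),interpolation=2),cv2.resize(s[150:210,315:355],(320,480),interpolation=2)]))"
```

```text
t 20.575 tray [-194.2 -395.2] z 88.3 toolx ang 81.33 tilt [ 0.0082 -0.0066] F [ 0.1  0.6 -0.2] gap 0.1
area 177 centroid tray@.033 [-19.3 -37.7]
extent x -39.0 -2.1 y -77.6 -5.6 rect [array([-20.6, -41.6]), array([36.9, 72. ]), np.float64(0.2)]
```

View pics/m10.png

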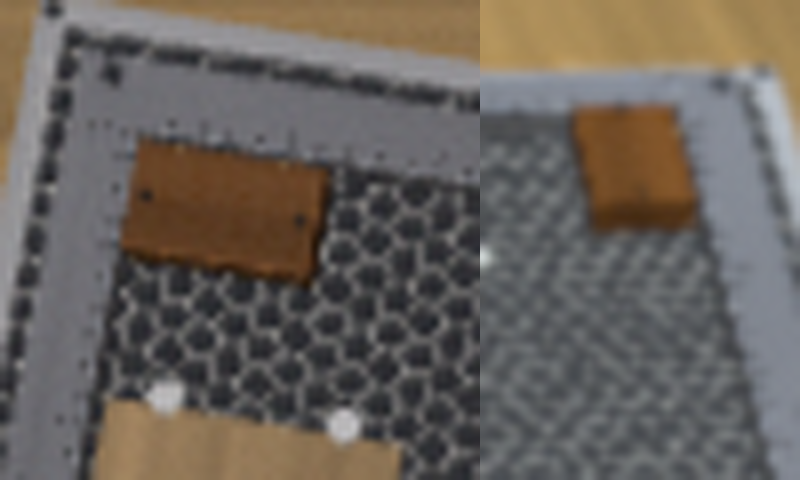

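Top crop: the blank is in the corner with no bed visible along either rule, and its long edge runs (138,140)–(330,168), a slope of 8.3°. The side crop agrees. One numeric check on the saved picture, then hand in.

```bash
python3 - <<'E'
from h import *
b=cv2.imread('pics/t10.png')[115:175,190:250].astype(int)
m=((b[:,:,2]-b[:,:,0]>40)&(b[:,:,2]<170)).astype(np.uint8); n,l,s,c=cv2.connectedComponentsWithStats(m)
i=l[25,28]; p=np.argwhere(l==i)[:,::-1]+[190,115]
w=np.array([tr(q) for q in world('top',p,.037)]); print(s[i,4],cv2.minAreaRect(w.astype(np.float32)),'expect centre -19,-32')
a=cv2.imread('pics/top0.png').astype(int);t=cv2.imread('pics/t10.png').astype(int)
d=np.abs(a-t).sum(2)>80
for nm,(x,y,r) in dict(disc=(312,236,7),gauge=(277,229,5),bar=(333,205,10),sheet=(217,195,20)).items(): print(nm,d[y-r:y+r,x-r:x+r].mean())
print(env.hand_in())
E
```

```text
325 ((-21.920921325683594, -33.69574737548828), (62.590274810791016, 37.96046447753906), 89.5527572631836) expect centre -19,-32
disc 0.0
gauge 0.0
bar 0.075
sheet 0.0
the job is handed in; nothing more can be done
None
```

The door-sign blank is in the corner, against both rules and square, and the job is handed in at about 20.6 s of the 54 s.

I pushed its long side with two fingertips until it met the long rule (about 5.5 N). Then I slid it along with the shut fingertips on its end until it met the short rule (about 7.4 N), and moved the arm clear.

**Final checks:**
- **Position:** no bed shows between the blank and either rule in the last picture. Its angle is within 0.5° of the tray. The top camera puts its centre at (-22, -34) mm from the corner, where home is (-19, -32). That 2–3 mm difference is about the camera's accuracy plus half a pixel.
- **Other things:** the disc, gauge and sheet show no change from the first picture. About 7.5% of the pixels around the acrylic bar changed. I think this is the arm in view, as nothing went near the bar, but I did not confirm it. I did not compare the pictures for the things on the bench.

**Disagreements:**
- **Height reading:** the reported TCP height did not match the pictures; it read about 37 mm too low. I found the bed by lowering in small steps instead. No force showed in the readings, which came after a rest, so I took the point where the arm stopped, at a reading of -4 mm, as bed contact.
- **First descent:** it undershot in height and ran ahead sideways, stopping above the blank without moving it. I backed off and redid it.

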